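# Slide a template off its sloping rest and set it in the filing clamp

## Task

The plywood template leans on the sloping rest, backed all over so that it cannot be pinched: edge it along the ledge, away from the stop, until about a third of its length sticks out past the open near end of the rest. Then pinch it by that overhang, lift it off, stand it upright on a long edge in the open jaws of the filing clamp, about midway along them, lowering it right down to the clamp's floor before you let go. Finally push the sliding jaw (it has an upright handle) until the template is held upright between both jaws, and leave the gauge, tin and wooden sleeve as they are.

Things in the scene. Friction and masses are not known exactly. Their poses are not given: they have to be found in the camera images.
- template_centre (a point): Centre (also of the thickness) of the loose plywood template: a flat rectangle 130 long (its x) x 100 high (its y) x 10 mm thick (its z), 60 to 130 g, with a 16 mm hanging hole near one corner. At the start it leans on the rest: x along the rest's x, y pointing up the slope, z off the face of the backboard.
- rest: Fixed wooden sloping rest, 230 mm long. Origin on the bench under its middle; its x points to the far end, where a stop fills x 105 to 115 mm and stands 12 mm off the face; the near end (x = -115 mm) is open with nothing beyond it. The backboard faces -y and leans 55 degrees up from the bench, its top on the +y side; the ledge at its foot is 22 mm deep.
- rest_near_end (a point): Near end of the rest's inner corner, where face of the backboard and ledge meet: rest x = -115, y = -40, z = 30 mm (axes as the rest's). The template's lower long edge lies along this corner. From the corner the face rises 112 mm along the slope (direction y +0.574, z +0.819), 12 mm more than the template.
- clamp: Fixed filing clamp: wooden base 180 (x) x 125 (y) mm, whose upper side, the floor the template stands on, is at z = 14 mm. Origin on the bench, below the middle of the fixed jaw's inner face; x runs along the jaws. Fixed jaw: y -22 to 0 mm, 170 mm long, top at z = 50 mm. Sliding jaw: inner face at y = +gap, 22 mm thick, 150 mm long, top at z = 51 mm.
- clamp_jaw (a joint): Gap between the two jaws in m: 0 shut, 0.030 at most, 0.019 to 0.024 at the start, about 0.010 when it presses on the template. The jaw slides along the clamp's y and stays where it is left; it takes about 2 N to move.
- jaw_handle (a point): Upright wooden handle on the sliding jaw, 40 (x) x 14 (y) mm, top at z = 75 mm, outer face flush with the jaw's. This point is 10 mm below its top, in its middle, 15 mm behind the jaw's inner face, 35 mm towards the clamp's +x from the jaw's middle. Push its outer face (7 mm behind this point) towards the clamp's -y to close the jaw.
- gauge: Bystander: loose wooden marking gauge, 103 x 196 x 69 mm; origin at the centre of its underside.
- tin: Bystander: loose grey metal nail tin, 66 mm across, 75 mm tall; origin at the centre of its underside.
- sleeve: Bystander: loose turned wooden sleeve, 42 mm across, 70 mm tall; origin at the centre of its underside.

How it is judged:
By the outcome, as a careful person would: the job done as asked, in the order asked, and still so for the second after the job is handed in, with the robot touching nothing.
It also fails if it takes over 56 s, if anything falls off the work surface, if the arm or the gripper's body presses on something with over 40 N, if the wrist force passes 120 N, or if a joint passes its speed limit or range.

## Robot

A 7-joint arm with a two-finger parallel gripper is mounted at the origin on a cart in front of the work surface, level with it; the furniture and walls round the work are solid. World frame = base frame: x ahead of the robot, y to its left, z up, the work surface at z = 0. Lengths are in m, angles in rad, forces in N, time in s.
With the tool pointing down it reaches from about 0.4 to 0.75 m from the base axis. Payload 19.5 kg.
Tool frame: the origin (TCP) lies midway between the tips of the shut fingers; the grasp point (between the pads) lies 19 mm behind it (grasp_offset is the distance from the TCP to the grasp point, in m); z points along the fingers, y is the line along which they close (so a half turn about z gives the same grasp; the last joint's range is limited). The gripper opens to 85 mm and grips with 20 to 120 N. Pads are 22 mm wide; open, the fingers measure 114 mm over their backs; the gripper's body (76 mm by 85 mm) begins 54 mm behind the grasp point. The pads swing forward as they close: fully open they stand 13 mm farther back than shut.
Start: joints at [1.272, 0.707, -0.028, 1.485, 0.022, 0.951, -0.075], TCP at [0.146, -0.556, 0.231] pointing down, gripper open.
Joint ranges: [-2.71, 2.71], [-0.32, 2.16], [-1.57, 1.52], [0, 2.45], [-1.46, 4.6], [0, 2.02], [-2.83, 2.83]. Speed limits (rad/s): [1.89, 1.89, 2.57, 2.57, 3.01, 3.01, 3.01].

## Interface

Orientations are given as a 3x3 rotation matrix whose columns are the frame's x, y, z axes.
In Python, from plant import observe, camera, finish_job, grasp_offset gives the robot as it stands.
- The arm moves only by the tool jog_arm, never from a script. Its argument "series" is a list of rows, each a list of 5 numbers: the shift along the tool's x, y, z in cm, then the turn about the tool's z in rad, then the closure in counts, from 0 (fully open) to 255 (shut). In form: [[dx, dy, dz, roll, claw], ...]. A call has 1 to 8 rows; each row is the pose to reach, as a shift and turn from the pose commanded when the call began, along the tool's axes at that moment; what a row does not reach only later rows make up. A row lasts 1/10 s, in which the tool goes at most 50 mm and 8.59 degrees, less where a joint would pass 70% of its speed; a pose out of reach is approached as far as the arm can. A call with a gripper value outside its range is refused whole. The fingers move at their own pace and stop on an object; "newtons" is the grip in N (left out, the last holds). Time passes only in rows, so rows that repeat a pose let the fingers close. It gives the time, the measured TCP pose, the force, the opening and the grip force at its end, in the units of the state.
- observe(): the state, without advancing time (a new reading comes with each control period).
- camera(name): name is "side" or "top" or "wrist"; returns a dict with "pixels" (400x640x3 uint8, red, green, blue), "fx", "fy", "cx", "cy" (pixels), "rvec" (rotation vector, rad) and "tvec" (3), from world to camera coordinates, as OpenCV has them. Camera axes: x right, y down, z forward; pixel columns grow to the right and rows downward; lengths in m; the calibration is good to about 2 mm. A picture is of the moment at which its call begins. There is no depth.
- finish_job(): hands the job in; it is judged then, once.
The state is a dict: "time": time; "qpos": joint angles; "joint_velocities": joint speeds; "joint_torque": joint torques, N m; "tcp_pos": TCP position; "orientation": TCP orientation; "ft_force": force on the tool from outside, world axes, zero at the start; "torque": the same for the moment, N m; "grip_width": opening from 0.0 (shut) to 1.0 (fully open); "grip_force": force on a finger pad.
Only numpy, scipy, OpenCV 4.12 (cv2) and the standard library are available. Lean on these libraries where they do the work, as an engineer would, in place of code of your own. Each camera call takes 0.05 s, during which the arm holds its last target. There are 200 camera calls.

## Working session

There is one attempt and no reset: what is moved stays moved. The work goes in short steps, Python scripts to look and compute and a tool call to move; the robot and the scene stay as the last step left them, time stands still between calls to the robot, and variables do not carry over. Pictures are saved under pics/ and viewed, at most 10 in all, crops included, and the job is handed in when it is done.

Besides the shell and the picture viewer there is one more tool, called after "Emit:" in YAML: its name, and indented under it one key for each argument. jog_arm: Moves the arm, as the interface text tells. Its arguments: {"type":"object","properties":{"series":{"type":"array"},"newtons":{"type":"number"}},"required":["series"]}

```bash
mkdir -p pics; ls
python3 - <<'E'
from plant import observe,camera,grasp_offset
import cv2,numpy as np,json
print(grasp_offset)
s=observe();print({k:np.round(v,3).tolist() for k,v in s.items()})
for n in("side","top"):
    c=camera(n);cv2.imwrite(f"pics/{n}0.png",c["pixels"][:,:,::-1])
    print(n,c["fx"],c["fy"],c["cx"],c["cy"],np.round(c["rvec"],4),np.round(c["tvec"],4), np.round(-cv2.Rodrigues(np.array(c["rvec"]))[0].T@c["tvec"],3))
E
```

```text
pics
0.0187
{'time': 0.0, 'qpos': [1.272, 0.707, -0.028, 1.485, 0.022, 0.951, -0.076], 'joint_velocities': [0.001, -0.001, 0.002, 0.001, 0.002, -0.001, -0.001], 'joint_torque': [0.001, -88.32, 1.235, -23.616, 0.017, 0.007, -0.0], 'tcp_pos': [0.146, -0.556, 0.231], 'orientation': [[0.967, 0.254, -0.0], [0.254, -0.967, 0.001], [-0.0, -0.001, -1.0]], 'ft_force': [0.905, -0.656, -1.062], 'torque': [0.021, -0.006, -0.011], 'grip_force': 0.0, 'grip_width': 1.0}
side 493.4433033962591 493.4433033962591 316.89393021114324 201.64545204452008 [ 0.0868 -2.6352  1.6261] [ 5.7280e-01 -3.0000e-04  1.1207e+00] [0.497 1.04  0.507]
top 385.3546464987352 385.3546464987352 319.0709443195507 204.4429088617775 [ 2.1559 -2.1918  0.0722] [0.2198 0.5533 0.903 ] [0.483 0.199 0.947]
```

View pics/side0.png

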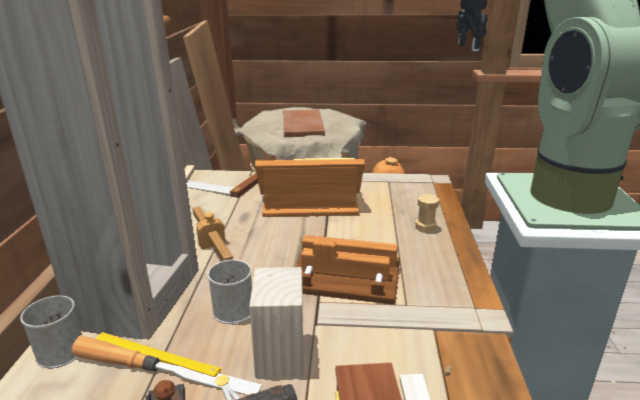

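View pics/top0.png

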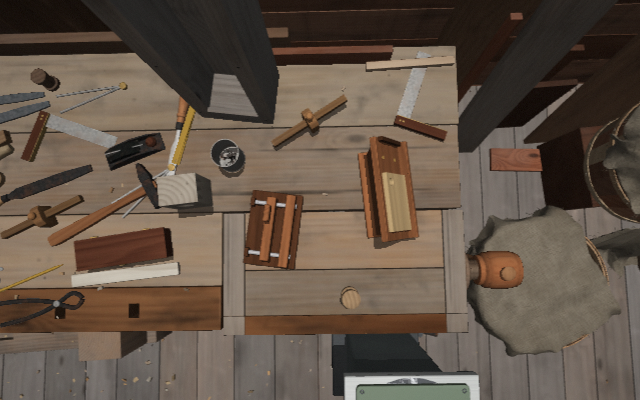

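Run:
```python
import cv2,numpy as np
t=cv2.imread("pics/top0.png");s=cv2.imread("pics/side0.png")
a=cv2.resize(t[125:275,235:435],None,fx=4,fy=4,interpolation=cv2.INTER_CUBIC)
b=cv2.resize(s[150:310,240:440],None,fx=3.75,fy=3.75,interpolation=cv2.INTER_CUBIC)
cv2.imwrite("pics/tz.png",a);cv2.imwrite("pics/sz.png",b)
```

```text
(no output)
```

View pics/tz.png

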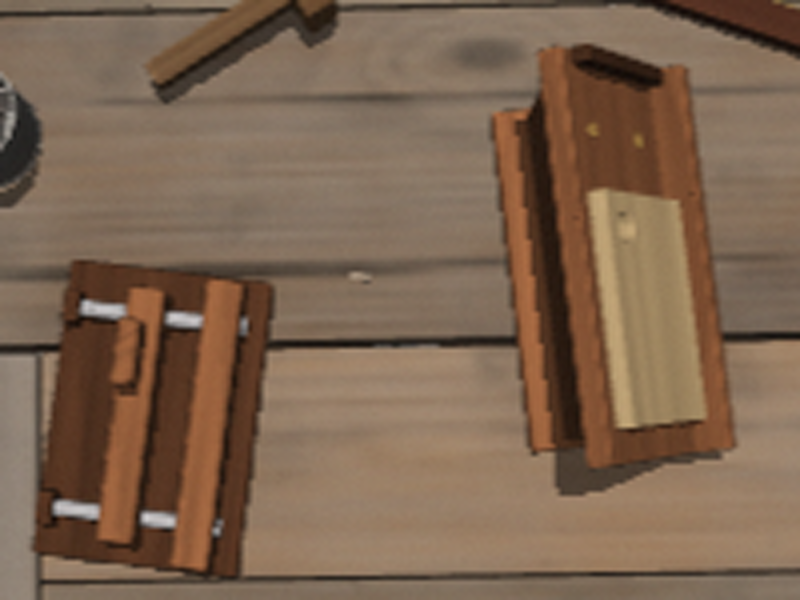

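View pics/sz.png

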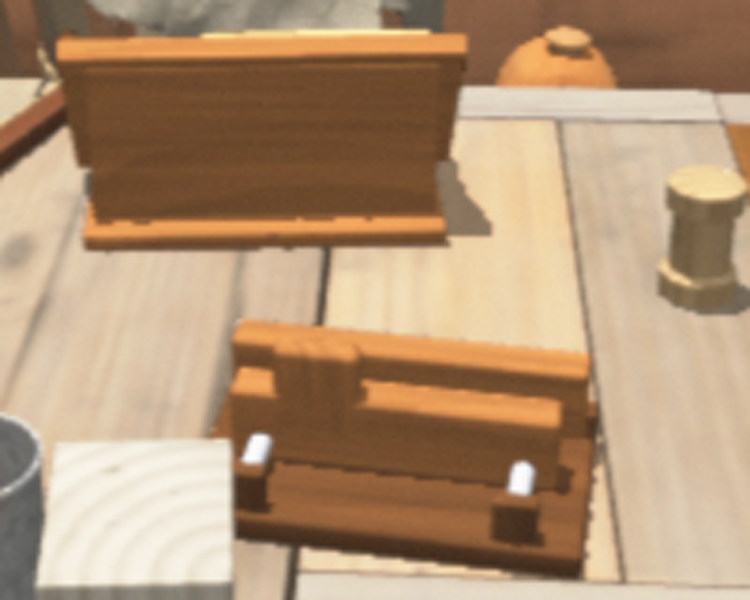

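```bash
cat > h.py <<'E'
import cv2,numpy as np
from scipy.optimize import least_squares
def proj(c,P): return cv2.projectPoints(np.array(P,float),np.array(c["rvec"]),np.array(c["tvec"]),np.array([[c["fx"],0,c["cx"]],[0,c["fy"],c["cy"]],[0,0,1]]),None)[0][:,0]
def T(p,P):
    c,s=np.cos(p[2]),np.sin(p[2]);P=np.array(P,float)
    return P@np.array([[c,s,0],[-s,c,0],[0,0,1]])+[p[0],p[1],0]
def fit(obs,model,p0):  # obs: list of (cam, P, px)
    f=lambda p:np.concatenate([(proj(c,T(p,model(p,P)))-px).ravel() for c,P,px in obs])
    r=least_squares(f,p0,loss="soft_l1");return r.x,r.fun.reshape(-1,2)
E
python3 - <<'E'
from h import *
from plant import camera
import pickle
ct,cs=camera("top"),camera("side");pickle.dump((ct,cs),open("cams.pkl","wb"))
tz=lambda a:np.array(a,float)/4+[235,125]-.375
sz=lambda a:np.array(a,float)/3.75+[240,150]-.37
q=.001
rp=np.array([[115,24.2,121.7],[-115,24.2,121.7],[115,-40,30],[-115,-40,30]])*q
x,e=fit([(ct,rp,tz([[570,50],[612,460],[663,68],[708,450]]))],lambda p,P:P,[.55,0,0]);print("rest",x.round(4),e.round(1).tolist())
# template: rest-frame with x offset p[3]
a=np.array([.574,.819]);n=np.array([-.819,.574]);b=np.array([-40,30])
def tm(p,P):
    return np.array([[u+p[3],*( (b+v*a+w*n)*q)] for u,v,w in P])
P=[[s*.065,v,w] for s in(1,-1) for v,w in((100,10),(0,10),(100,0))]
px=tz([[612,192],[680,198],[590,188],[635,428],[706,422],[615,428]])
y,e=fit([(ct,P,px),(ct,[[.0,0,0]],tz([[0,0]]))][:1],tm,[*x,-.03]);print("templ free",y.round(4),e.round(1).tolist())
z,e=fit([(ct,P,px)],lambda p,P:tm([0,0,0,p[3]],P),[*x,-.03])
f=least_squares(lambda d:(proj(ct,T(x,tm([0,0,0,d[0]],P)))-px).ravel(),[-.03]);print("templ on rest",f.x,f.fun.round(1))
cp=np.array([[85,0,50],[85,-22,50],[-85,-22,50],[-85,0,50]])*q
cj=np.array([[75,22,51],[75,0,51],[-75,0,51],[-75,22,51]])*q
pf=tz([[205,280],[243,283],[210,570],[173,567]]);pj=tz([[130,288],[165,292],[133,543],[100,540]])
m=lambda p,P:np.array(P)+([0,p[3],0] if P is cj else 0)
x2,e=fit([(ct,cp,pf),(ct,cj,pj),(cs,cp[1::1][:0+1]*0+cp[[1]],sz([[237,322]])),(cs,cp[[2]],sz([[588,355]]))],lambda p,P:m(p,P),[.45,.2,0,.02]);print("clamp",x2.round(4),e.round(1).tolist())
# overlays
it=cv2.resize(ct["pixels"][125:275,235:435,::-1],None,fx=4,fy=4,interpolation=cv2.INTER_CUBIC)
E
```

```text
rest [0.5865 0.0457 0.0791] [[0.7, -2.5], [1.8, 0.7], [-1.2, 0.3], [-1.6, 0.1]]
templ free [0.0203 0.0075 0.075  0.5354] [[-1.0, -1.0], [0.5, 0.9], [0.3, 0.8], [-0.4, -0.2], [0.0, -0.6], [0.4, 0.2]]
templ on rest [-0.03203154] [ 0.9 -1.2  2.3  0.7  2.2  0.6  1.8 -0.4  2.  -0.9  2.5 -0. ]
clamp [ 0.4975  0.2983 -0.1216  0.0216] [[-0.2, -1.1], [-0.3, -0.9], [-0.2, 0.2], [-0.4, -0.1], [-0.4, -0.9], [0.2, -0.9], [0.8, 0.6], [-0.4, 0.3], [0.8, -1.0], [1.4, -1.1]]
```

Run:
```python
from h import *
import pickle
ct,cs=pickle.load(open("cams.pkl","rb"));q=.001
def line(im,c,P,col,o,k):
    p=((proj(c,P)-o+.5)*k-.5);cv2.polylines(im,[np.round(p*8).astype(int)],True,col,1,cv2.LINE_AA,3)
r=[.5865,.0485,.077];cl=[.4975,.2983,-.1216];g=21.6
a=np.array([.574,.819]);n=np.array([-.819,.574]);b=np.array([-40,30])
S=lambda u,v,w:[u,*(b+v*a+w*n)]
tx=-32
face=[S(115,0,0),S(115,112,0),S(-115,112,0),S(-115,0,0)]
led=[S(115,0,0),S(115,0,22),S(-115,0,22),S(-115,0,0)]
tem=[S(tx+65,0,10),S(tx+65,100,10),S(tx-65,100,10),S(tx-65,0,10)]
fj=[[85,0,50],[85,-22,50],[-85,-22,50],[-85,0,50]];sj=[[75,g+22,51],[75,g,51],[-75,g,51],[-75,g+22,51]]
base=[[90,-44,14],[-90,-44,14]]
ims=[]
for c,o,sz in((ct,[300,135],(130,120)),(ct,[240,180],(80,100)),(cs,[245,150],(130,70)),(cs,[295,225],(110,80))):
    k=5;im=c["pixels"][o[1]:o[1]+sz[1],o[0]:o[0]+sz[0],::-1].copy()
    k=4 if c is ct else 3.5
    im=cv2.resize(im,None,fx=k,fy=k,interpolation=cv2.INTER_CUBIC)
    for P,col in((face,(0,0,255)),(led,(255,0,0)),(tem,(0,255,0))):line(im,c,T(r,np.array(P)*q),col,o,k)
    for P,col in((fj,(0,255,255)),(sj,(255,255,0))):line(im,c,T(cl,np.array(P)*q),col,o,k)
    ims.append(im)
C=np.zeros((600,800,3),np.uint8)
C[:400,:320]=0
def put(im,y,x):
    h,w=min(im.shape[0],600-y),min(im.shape[1],800-x);C[y:y+h,x:x+w]=im[:h,:w]
put(ims[0][:,160:],0,0)
put(ims[1][:400],0,365);put(ims[2],415,0)
cv2.imwrite("pics/ov.png",C)
```

```text
(no output)
```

View pics/ov.png

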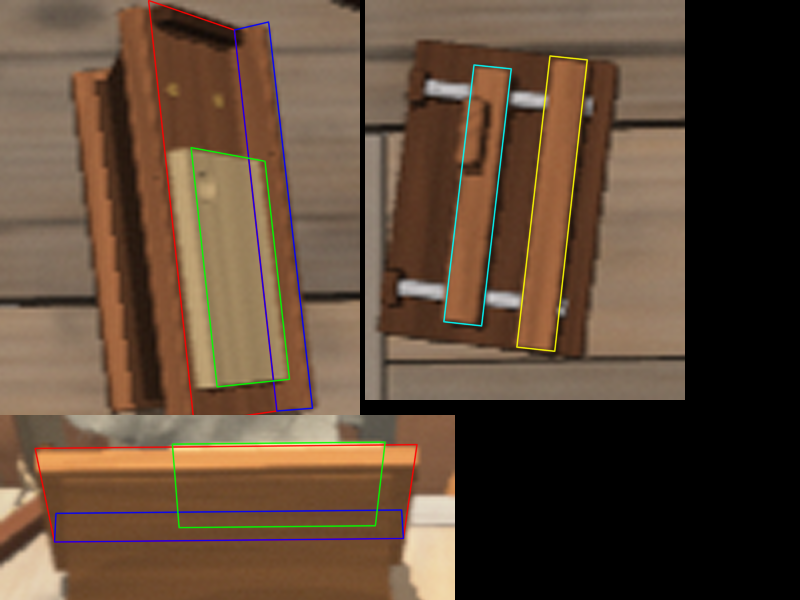

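```bash
cat >> h.py <<'E'
R0=[.5865,.0485,.077];C0=[.4975,.2983,-.1216]
def st():
    from plant import observe
    s=observe();print("t",round(s["time"],2),"tcp",np.round(s["tcp_pos"],4),"F",np.round(s["ft_force"],1),"w",round(s["grip_width"],3),"gf",round(s["grip_force"],1))
    O=np.array(s["orientation"]);print("yaw",round(np.arctan2(O[1,0],O[0,0]),4));return s,O
def go(*targets):  # (frame,(x,y,z)m local, local yaw)
    s,O=st()
    for fr,p,yw in targets:
        w=T(fr,[p])[0];d=O.T@(w-s["tcp_pos"])*100
        print("world",w.round(4),"shift cm",d.round(2),"roll",round(-((yw+fr[2])-np.arctan2(O[1,0],O[0,0])),3))
W0=[0,0,0]
E
python3 -c "
from h import *
go((W0,(.32,-.46,.23),.25),(W0,(.45,-.33,.23),.2),(W0,(.55,-.18,.23),.077),(W0,(.61,-.06,.23),.077),(R0,(.052,-.034,.2),0),(R0,(.052,-.034,.09),0))"
```

```text
t 0.2 tcp [ 0.146 -0.556  0.231] F [-1.  -0.3  0.1] w 0.999 gf 0.0
yaw 0.2568
world [ 0.32 -0.46  0.23] shift cm [19.27 -4.86  0.1 ] roll 0.007
world [ 0.45 -0.33  0.23] shift cm [ 35.14 -14.14   0.11] roll 0.057
world [ 0.55 -0.18  0.23] shift cm [ 48.62 -26.1    0.12] roll 0.18
world [ 0.61 -0.06  0.23] shift cm [ 57.48 -36.19   0.12] roll 0.18
world [0.641  0.0186 0.2   ] shift cm [ 62.47 -43.     3.13] roll 0.18
world [0.641  0.0186 0.09  ] shift cm [ 62.47 -42.99  14.13] roll 0.18
```

Emit:
jog_arm:
  series:
    - [4.8,-1.2,0,0,255]
    - [9.6,-2.4,0,0,255]
    - [14.4,-3.6,0,0,255]
    - [19.2,-4.9,0,0.02,255]
    - [23.2,-7.2,0,0.04,255]
    - [27.2,-9.5,0,0.06,255]
    - [31.2,-11.8,0,0.06,255]
    - [35.1,-14.1,0,0.06,255]

```text
time: 1.0
tcp_pos: [0.4509, -0.329, 0.2313]
orientation: [[0.981, 0.196, -0.0], [0.196, -0.981, 0.0], [-0.0, -0.0, -1.0]]
ft_force: [-0.4, 0.2, -0.7]
grip_width: 0.003
grip_force: 0.0
```

```bash
python3 -c "
from h import *
go((W0,(.55,-.18,.23),.077),(W0,(.61,-.06,.23),.077),(R0,(.052,-.034,.2),0),(R0,(.052,-.034,.09),0))"
```

```text
t 1.0 tcp [ 0.4509 -0.329   0.2313] F [-0.4  0.2 -0.7] w 0.003 gf 0.0
yaw 0.1969
world [ 0.55 -0.18  0.23] shift cm [ 12.63 -12.67   0.13] roll 0.12
world [ 0.61 -0.06  0.23] shift cm [ 20.86 -23.27   0.13] roll 0.12
world [0.641  0.0186 0.2   ] shift cm [ 25.44 -30.37   3.13] roll 0.12
world [0.641  0.0186 0.09  ] shift cm [ 25.44 -30.37  14.13] roll 0.12
```

Emit:
jog_arm:
  series:
    - [3.2,-3.2,0,0.04,255]
    - [6.4,-6.4,0,0.08,255]
    - [9.5,-9.5,0,0.12,255]
    - [12.6,-12.7,0,0.12,255]
    - [15.5,-16.3,0,0.12,255]
    - [18.3,-20.0,0,0.12,255]
    - [20.9,-23.3,0,0.12,255]
    - [23.2,-26.8,1,0.12,255]

```text
time: 1.8
tcp_pos: [0.6259, -0.0207, 0.222]
orientation: [[0.997, 0.077, 0.002], [0.077, -0.997, 0.0], [0.002, 0.0, -1.0]]
ft_force: [0.8, -0.6, -0.4]
grip_width: -0.001
grip_force: 0.0
```

```bash
python3 -c "
from h import *
go((R0,(.052,-.034,.2),0),(R0,(.052,-.034,.075),0))"
```

```text
t 1.8 tcp [ 0.6259 -0.0207  0.222 ] F [ 0.8 -0.6 -0.4] w -0.001 gf 0.0
yaw 0.077
world [0.641  0.0186 0.2   ] shift cm [ 1.8 -3.8  2.2] roll -0.0
world [0.641  0.0186 0.075 ] shift cm [ 1.78 -3.8  14.7 ] roll -0.0
```

Emit:
jog_arm:
  series:
    - [1.8,-3.8,1.5,0,255]
    - [1.8,-3.8,6,0,255]
    - [1.8,-3.8,10,0,255]
    - [1.8,-3.8,13,0,255]
    - [1.8,-3.8,15,0,255]
    - [1.8,-3.8,15.4,0,255]
    - [1.8,-3.8,15.4,0,255]

```text
time: 2.5
tcp_pos: [0.6398, 0.0168, 0.0673]
orientation: [[0.997, 0.077, -0.0], [0.077, -0.997, 0.0], [-0.0, -0.0, -1.0]]
ft_force: [-0.0, -0.0, 0.5]
grip_width: -0.005
grip_force: 0.0
```

Run:
```python
from h import *
from plant import camera
st()
for n in("side","wrist"):
    pass
a=camera("top")["pixels"][100:290,290:470,::-1];b=camera("wrist")["pixels"][:,:,::-1]
A=cv2.resize(a,None,fx=2.1,fy=2.1,interpolation=cv2.INTER_CUBIC);A=A[:400]
C=np.zeros((400,800,3),np.uint8);C[:A.shape[0],:A.shape[1]]=A;B=cv2.resize(b,(420,262));C[:262,380:]=B
cv2.imwrite("pics/p1.png",C)
```

```text
t 2.5 tcp [0.6398 0.0168 0.0673] F [-0.  -0.   0.5] w -0.005 gf 0.0
yaw 0.0768
```

View pics/p1.png

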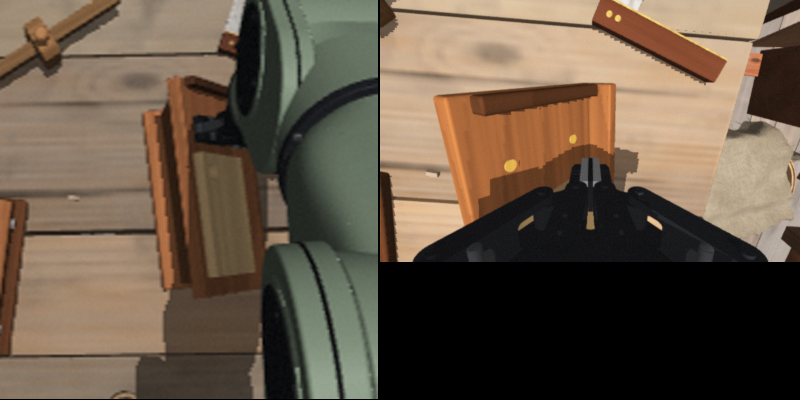

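Emit:
jog_arm:
  series:
    - [0,0,0.3,0,255]
    - [0,0,0.6,0,255]
    - [0,0,0.8,0,255]
    - [0,0,0.8,0,255]

```text
time: 3.0
tcp_pos: [0.6398, 0.0169, 0.0591]
orientation: [[0.997, 0.077, -0.0], [0.077, -0.997, 0.0], [-0.0, -0.0, -1.0]]
ft_force: [0.1, 1.1, 0.0]
grip_width: -0.002
grip_force: 0.0
```

Emit:
jog_arm:
  series:
    - [0,0,0.2,0,255]
    - [0,0,0.4,0,255]
    - [0,0,0.5,0,255]
    - [0,0,0.5,0,255]

```text
time: 3.4
tcp_pos: [0.6398, 0.0169, 0.0541]
orientation: [[0.997, 0.077, -0.0], [0.077, -0.997, 0.0], [-0.0, -0.0, -1.0]]
ft_force: [0.4, -0.3, -0.3]
grip_width: -0.001
grip_force: 0.0
```

Emit:
jog_arm:
  series:
    - [0,0,0.2,0,255]
    - [0,0,0.3,0,255]
    - [0,0,0.3,0,255]

```text
time: 3.7
tcp_pos: [0.6398, 0.0169, 0.0511]
orientation: [[0.997, 0.077, -0.0], [0.077, -0.997, 0.0], [-0.0, -0.0, -1.0]]
ft_force: [0.6, -0.8, -0.7]
grip_width: -0.003
grip_force: 0.0
```

Emit:
jog_arm:
  series:
    - [0,0,0.2,0,255]
    - [0,0,0.3,0,255]
    - [0,0,0.3,0,255]

```text
time: 4.0
tcp_pos: [0.6398, 0.0169, 0.0481]
orientation: [[0.997, 0.077, -0.0], [0.077, -0.997, 0.0], [-0.0, -0.0, -1.0]]
ft_force: [0.2, 0.7, -0.6]
grip_width: -0.002
grip_force: 0.0
```

Emit:
jog_arm:
  series:
    - [0,-0.3,-0.4,0,255]
    - [0,-0.6,-0.6,0,255]
    - [0,-0.6,-0.6,0,255]

```text
time: 4.3
tcp_pos: [0.6396, 0.0236, 0.0548]
orientation: [[0.997, 0.077, 0.001], [0.077, -0.997, 0.0], [0.001, -0.0, -1.0]]
ft_force: [-0.0, -0.7, 0.1]
grip_width: 0.002
grip_force: 0.0
```

Emit:
jog_arm:
  series:
    - [-0.6,0,0,0,255]
    - [-1.2,0,0,0,255]
    - [-1.8,0,0,0,255]
    - [-2.4,0,0,0,255]
    - [-3.0,0,0,0,255]
    - [-3.5,0,0,0,255]
    - [-4.0,0,0,0,255]

```text
time: 5.0
tcp_pos: [0.5992, 0.0197, 0.0544]
orientation: [[0.997, 0.077, 0.0], [0.077, -0.997, 0.0], [0.0, -0.0, -1.0]]
ft_force: [0.7, -0.2, 1.0]
grip_width: -0.004
grip_force: 0.0
```

Run:
```python
from h import *
from plant import camera
st()
a=camera("top");s=camera("side")
A=cv2.resize(a["pixels"][130:300,320:450,::-1],None,fx=3.5,fy=3.5,interpolation=cv2.INTER_CUBIC)
B=cv2.resize(s["pixels"][145:225,240:370,::-1],None,fx=2.6,fy=2.6,interpolation=cv2.INTER_CUBIC)
C=np.zeros((600,800,3),np.uint8);C[:A.shape[0],:A.shape[1]]=A;C[:B.shape[0],460:460+B.shape[1]]=B
cv2.imwrite("pics/p2.png",C)
```

```text
t 5.0 tcp [0.5992 0.0197 0.0544] F [ 0.7 -0.2  1. ] w -0.004 gf 0.0
yaw 0.0767
```

View pics/p2.png

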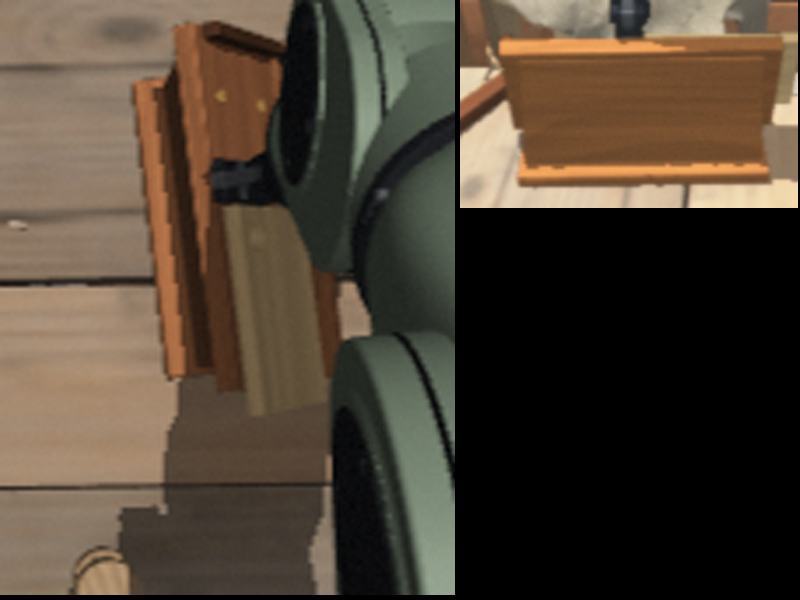

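Emit:
jog_arm:
  series:
    - [-0.6,0,0,0,255]
    - [-1.2,0,0,0,255]
    - [-1.8,0,0,0,255]
    - [-2.3,0,0,0,255]
    - [-2.7,0,0,0,255]
    - [-2.8,0,0,0,255]

```text
time: 5.7
tcp_pos: [0.5712, 0.0176, 0.0543]
orientation: [[0.997, 0.077, -0.0], [0.077, -0.997, 0.0], [-0.0, -0.0, -1.0]]
ft_force: [1.4, 0.9, 1.2]
grip_width: 0.002
grip_force: 0.2
```

Run:
```python
from h import *
from plant import camera
s,O=st()
R=np.array([[np.cos(R0[2]),-np.sin(R0[2])],[np.sin(R0[2]),np.cos(R0[2])]])
print("local",R.T@(np.array(s["tcp_pos"])[:2]-R0[:2]))
c=camera("side")
a=np.array([.574,.819]);n=np.array([-.819,.574]);b=np.array([-40,30])
S=lambda u,v,w:np.array([u,*(b+v*a+w*n)])*.001
B=c["pixels"][150:235,330:410,::-1].copy();k=6
B=cv2.resize(B,None,fx=k,fy=k,interpolation=cv2.INTER_CUBIC)
for ov,col in((38,(255,0,0)),(43,(0,255,0)),(48,(0,0,255))):
    p=(proj(c,T(R0,[S(-115-ov,v,0) for v in(0,100)]))-[330,150]+.5)*k
    cv2.line(B,*[tuple(int(x) for x in q) for q in p],col,1)
for u in [(-115,0,0)],:
    p=(proj(c,T(R0,[S(-115,0,0),S(-115,112,0)]))-[330,150]+.5)*k
    cv2.line(B,*[tuple(int(x) for x in q) for q in p],(255,255,255),1)
cv2.imwrite("pics/p3.png",B)
```

```text
t 5.7 tcp [0.5712 0.0176 0.0543] F [1.4 0.9 1.2] w 0.002 gf 0.2
yaw 0.0768
local [-0.01762183 -0.0296241 ]
```

View pics/p3.png

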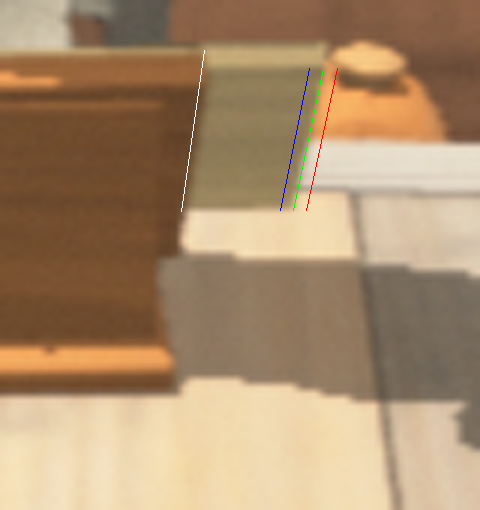

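Emit:
jog_arm:
  series:
    - [0.8,0.5,-0.5,0,255]
    - [0.8,0.5,-4,0,255]
    - [0.8,0.5,-8.5,0,255]
    - [0.8,0.5,-12.5,0,255]
    - [-1,0,-14.5,0,105]
    - [-4,-1,-14.5,0,105]
    - [-8,-2.2,-14.5,0,105]
    - [-12,-3.4,-14.5,0,105]

```text
time: 6.55
tcp_pos: [0.4478, 0.0425, 0.1994]
orientation: [[0.997, 0.077, 0.0], [0.077, -0.997, 0.0], [0.0, -0.0, -1.0]]
ft_force: [2.2, 0.6, -0.5]
grip_width: 0.589
grip_force: 0.0
```

```bash
python3 -c "
from h import *
go((R0,(-.138,.004,.2),0),(R0,(-.138,.004,.095),0))"
```

```text
t 6.55 tcp [0.4478 0.0425 0.1994] F [ 2.2  0.6 -0.5] w 0.589 gf 0.0
yaw 0.0767
world [0.4486 0.0419 0.2   ] shift cm [ 0.08  0.07 -0.06] roll -0.0
world [0.4486 0.0419 0.095 ] shift cm [ 0.08  0.07 10.44] roll -0.0
```

Emit:
jog_arm:
  series:
    - [0.1,0,3.5,0,105]
    - [0.1,0,6.5,0,105]
    - [0.1,0,8.5,0,105]
    - [0.1,0,9.6,0,105]
    - [0.1,0,10.4,0,105]
    - [0.1,0,10.4,0,105]

```text
time: 7.15
tcp_pos: [0.4501, 0.0424, 0.0948]
orientation: [[0.997, 0.077, -0.001], [0.077, -0.997, 0.0], [-0.001, -0.0, -1.0]]
ft_force: [-0.7, 0.4, 0.4]
grip_width: 0.585
grip_force: 0.0
```

Run:
```python
from h import *
from plant import camera
st()
c=camera("side");w=camera("wrist")
A=cv2.resize(c["pixels"][100:240,300:420,::-1],None,fx=3.3,fy=3.3,interpolation=cv2.INTER_CUBIC)
B=cv2.resize(w["pixels"][:,:,::-1],(400,250))
C=np.zeros((470,800,3),np.uint8);C[:462,:396]=A;C[:250,400:]=B
cv2.imwrite("pics/p4.png",C)
```

```text
t 7.15 tcp [0.4501 0.0424 0.0948] F [-0.7  0.4  0.4] w 0.585 gf 0.0
yaw 0.0767
```

View pics/p4.png

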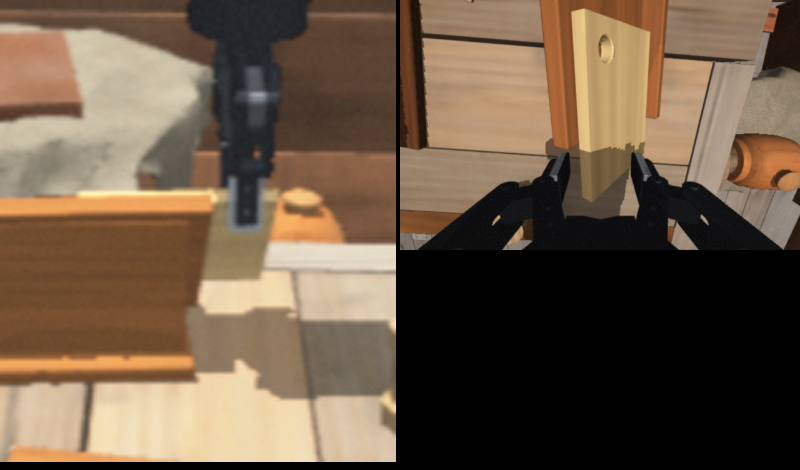

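Emit:
jog_arm:
  series:
    - [0,0.6,0,0,130]
    - [0,1.2,0,0,150]
    - [0,1.9,0,0,165]
    - [0,2.6,0,0,175]
    - [0,3.3,0,0,180]
    - [0,4.0,0,0,183]
    - [0,4.6,0,0,185]
    - [0,4.9,0,0,185]
  newtons: 30

```text
time: 8.05
tcp_pos: [0.4541, -0.0072, 0.0953]
orientation: [[0.997, 0.076, -0.0], [0.076, -0.997, -0.0], [-0.0, 0.0, -1.0]]
ft_force: [-0.1, -0.1, -0.8]
grip_width: 0.278
grip_force: 0.0
```

Run:
```python
from h import *
from plant import camera
st()
c=camera("side");w=camera("wrist")
A=cv2.resize(c["pixels"][100:240,280:400,::-1],None,fx=3.3,fy=3.3,interpolation=cv2.INTER_CUBIC)
B=cv2.resize(w["pixels"][:,:,::-1],(400,250))
C=np.zeros((470,800,3),np.uint8);C[:462,:396]=A;C[:250,400:]=B
cv2.imwrite("pics/p5.png",C)
```

```text
t 8.05 tcp [ 0.4541 -0.0072  0.0953] F [-0.1 -0.1 -0.8] w 0.278 gf 0.0
yaw 0.0762
```

View pics/p5.png

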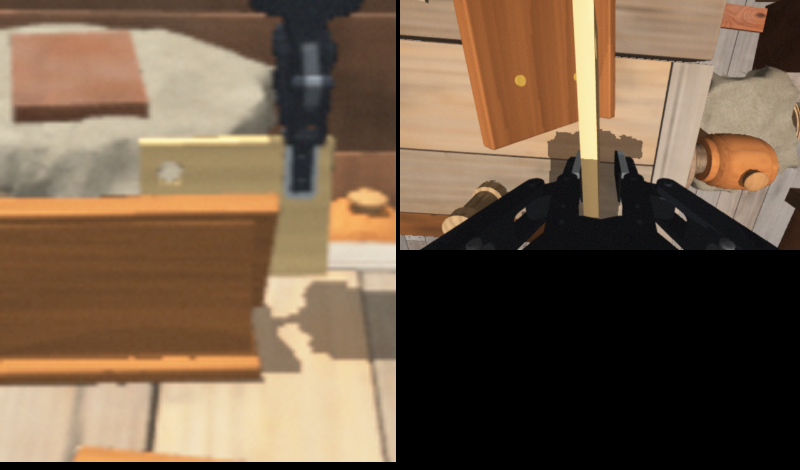

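Emit:
jog_arm:
  series:
    - [0,0,0,0,255]
    - [0,0,0,0,255]
    - [0,0,0,0,255]
    - [0,0,0,0,255]
    - [0,0,0,0,255]
  newtons: 60

```text
time: 8.65
tcp_pos: [0.454, -0.0047, 0.0955]
orientation: [[0.997, 0.079, -0.0], [0.079, -0.997, 0.002], [-0.0, -0.002, -1.0]]
ft_force: [-2.5, 9.1, 7.7]
grip_width: 0.112
grip_force: 57.6
```

Emit:
jog_arm:
  series:
    - [0,0,-1,0,255]
    - [0,0,-3,0,255]
    - [0,0,-6,0,255]
    - [0,0,-9,0,255]
    - [0,0,-12,0,255]
    - [0,0,-14,0,255]
    - [0,0,-15,0,255]
    - [0,0,-15,0,255]

```text
time: 9.45
tcp_pos: [0.4544, -0.0063, 0.2466]
orientation: [[0.997, 0.077, 0.002], [0.077, -0.997, 0.0], [0.002, -0.0, -1.0]]
ft_force: [-0.2, -0.2, -1.4]
grip_width: 0.106
grip_force: 58.3
```

Run:
```python
from h import *
from plant import camera
st()
c=camera("side");w=camera("wrist")
A=cv2.resize(c["pixels"][40:220,250:400,::-1],None,fx=2.6,fy=2.6,interpolation=cv2.INTER_CUBIC)
B=cv2.resize(w["pixels"][:,:,::-1],(400,250))
C=np.zeros((470,800,3),np.uint8);C[:A.shape[0],:A.shape[1]]=A;C[:250,400:]=B
cv2.imwrite("pics/p6.png",C)
```

```text
t 9.45 tcp [ 0.4544 -0.0063  0.2466] F [-0.2 -0.2 -1.4] w 0.106 gf 58.3
yaw 0.077
```

View pics/p6.png

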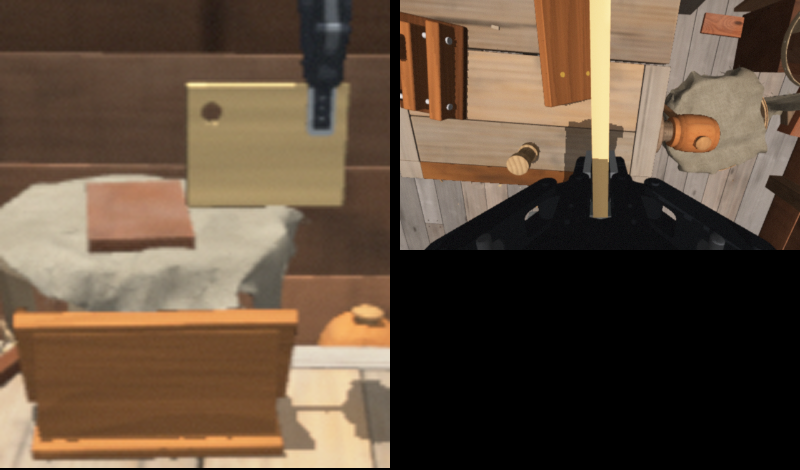

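Run:
```python
from h import *
from plant import camera
s,O=st();c=camera("side");t=np.array(s["tcp_pos"])
px=np.array([[186,84],[349,84],[344,206],[187,206]])/2.6+[250,40]-.3
X=O[:,0]
def P(p):
    cx,cz,a=p;ca,sa=np.cos(a),np.sin(a)
    return np.array([t+X*(cx+ca*u-sa*v)+np.array([0,0,cz+sa*u+ca*v])+.005*np.array([-.077,.997,0]) for u,v in((.065,.05),(-.065,.05),(-.065,-.05),(.065,-.05))])
r=least_squares(lambda p:(proj(c,P(p))-px).ravel(),[.04,0,0]);print(r.x.round(4),r.fun.round(1))
d=r.x
# plate centre at clamp (0,gap/2): tcp local = (-d0,...)
print("plate bottom rel tcp",d[1]-.05)
L=(-d[0],.0105)
print("floor TCP z",.014-(d[1]-.05))
go((C0,(*L,.25),0),(C0,(*L,.16),0),(C0,(*L,.014-(d[1]-.05)),0))
w=T(C0,[[0,.0105,.064]]);
```

```text
t 9.55 tcp [ 0.4539 -0.0063  0.2451] F [-0.3 -0.4 -2. ] w 0.107 gf 58.3
yaw 0.077
[ 0.0439 -0.0076  0.0031] [ 0.3  0.3  0.2 -0.1 -0.4 -0.3 -0.1  0.1]
plate bottom rel tcp -0.05755870138714641
floor TCP z 0.07155870138714641
t 9.6 tcp [ 0.4538 -0.0064  0.2448] F [ 0.4  0.7 -1.4] w 0.105 gf 58.3
yaw 0.077
world [0.4552 0.314  0.25  ] shift cm [  2.6  -31.94  -0.52] roll 0.199
world [0.4552 0.314  0.16  ] shift cm [  2.61 -31.94   8.48] roll 0.199
world [0.4552 0.314  0.0716] shift cm [  2.62 -31.93  17.32] roll 0.199
```

Emit:
jog_arm:
  series:
    - [0.4,-3,0,0.02,255]
    - [0.8,-7,0,0.05,255]
    - [1.2,-11.5,0,0.08,255]
    - [1.6,-16,0,0.11,255]
    - [2,-20.5,0,0.14,255]
    - [2.3,-25,0,0.17,255]
    - [2.5,-29,0,0.2,255]
    - [2.6,-31.9,0,0.2,255]

```text
time: 10.4
tcp_pos: [0.4546, 0.3163, 0.2442]
orientation: [[0.993, -0.122, -0.001], [-0.122, -0.993, -0.0], [-0.001, 0.001, -1.0]]
ft_force: [-0.4, -0.5, -0.5]
grip_width: 0.111
grip_force: 58.3
```

Emit:
jog_arm:
  series:
    - [0,0,2,0,255]
    - [0,0,5,0,255]
    - [0,0,8,0,255]
    - [0,0,10,0,255]
    - [0,0,10,0,255]

```text
time: 10.9
tcp_pos: [0.4544, 0.3128, 0.1426]
orientation: [[0.992, -0.123, -0.004], [-0.123, -0.992, -0.003], [-0.004, 0.003, -1.0]]
ft_force: [0.3, 0.4, 0.4]
grip_width: 0.113
grip_force: 58.4
```

Run:
```python
from h import *
from plant import camera
L=(-.0439,.0105)
go((C0,(*L,.14),0),(C0,(*L,.085),0),(C0,(*L,.0716),0))
# measure plate top edge in top view: bright pale pixels near predicted
s,O=st();c=camera("top");t=np.array(s["tcp_pos"])
im=c["pixels"];X,Y=O[:,0],-O[:,1]
top=[t+X*(.0439+u)+Y*v+[0,0,.0424] for u,v in((.065,.005),(.065,-.005),(-.065,-.005),(-.065,.005))]
print("pred top-edge px",proj(c,top).round(1).tolist())
for u in (.02,.04,.06,.08,.1):
    p=proj(c,[t+X*u+[0,0,.0424]])[0];r,cc=int(round(p[1])),int(round(p[0]))
    print(u,p.round(1),[tuple(im[r,k].tolist()) for k in range(cc-6,cc+7)])
```

```text
t 10.9 tcp [0.4544 0.3128 0.1426] F [0.3 0.4 0.4] w 0.113 gf 58.4
yaw -0.1233
world [0.4552 0.314  0.14  ] shift cm [ 0.07 -0.13  0.26] roll -0.002
world [0.4552 0.314  0.085 ] shift cm [ 0.09 -0.15  5.76] roll -0.002
world [0.4552 0.314  0.0716] shift cm [ 0.09 -0.16  7.1 ] roll -0.002
t 10.9 tcp [0.4544 0.3128 0.1426] F [0.3 0.4 0.4] w 0.113 gf 58.4
yaw -0.1233
pred top-edge px [[270.8, 195.7], [275.8, 196.2], [268.1, 261.7], [263.1, 261.1]]
0.02 [268.  240.5] [(65, 74, 63), (40, 45, 39), (38, 43, 36), (39, 43, 36), (62, 70, 60), (110, 123, 106), (112, 125, 108), (53, 58, 53), (29, 29, 34), (9, 8, 11), (13, 13, 15), (12, 12, 13), (12, 9, 12)]
0.04 [269.2 230.4] [(103, 116, 99), (60, 66, 59), (24, 25, 28), (10, 10, 13), (12, 12, 11), (13, 14, 15), (13, 12, 14), (10, 11, 14), (13, 13, 17), (12, 13, 14), (40, 34, 25), (63, 54, 38), (64, 54, 40)]
0.06 [270.4 220.4] [(12, 12, 13), (11, 12, 14), (9, 10, 12), (22, 16, 14), (118, 95, 67), (199, 170, 123), (225, 196, 144), (226, 197, 144), (228, 200, 147), (193, 165, 117), (90, 76, 53), (67, 56, 41), (68, 56, 42)]
0.08 [271.6 210.4] [(165, 104, 66), (165, 106, 67), (147, 93, 58), (127, 88, 60), (180, 149, 108), (223, 193, 141), (227, 197, 146), (228, 198, 147), (203, 174, 126), (127, 106, 77), (81, 68, 48), (74, 61, 44), (66, 55, 40)]
0.1 [272.8 200.4] [(142, 89, 57), (169, 106, 67), (172, 110, 71), (177, 120, 78), (200, 159, 112), (222, 194, 142), (226, 197, 146), (228, 200, 147), (223, 193, 143), (161, 135, 97), (61, 52, 37), (63, 53, 38), (68, 54, 37)]
```

Emit:
jog_arm:
  series:
    - [0.1,-0.2,0.5,0,255]
    - [0.1,-0.2,2,0,255]
    - [0.1,-0.2,3.5,0,255]
    - [0.1,-0.2,5,0,255]
    - [0.1,-0.2,6,0,255]
    - [0.1,-0.2,6.5,0,255]
    - [0.1,-0.2,6.5,0,255]

```text
time: 11.65
tcp_pos: [0.4569, 0.3155, 0.0803]
orientation: [[0.992, -0.123, -0.0], [-0.123, -0.992, 0.0], [-0.0, -0.0, -1.0]]
ft_force: [0.1, -0.7, -0.1]
grip_width: 0.11
grip_force: 58.4
```

Emit:
jog_arm:
  series:
    - [0,0,0.3,0,255]
    - [0,0,0.5,0,255]
    - [0,0,0.5,0,255]

```text
time: 11.95
tcp_pos: [0.4568, 0.3155, 0.0754]
orientation: [[0.992, -0.123, 0.0], [-0.123, -0.992, 0.0], [0.0, -0.0, -1.0]]
ft_force: [0.8, 0.5, -0.5]
grip_width: 0.108
grip_force: 58.4
```

Emit:
jog_arm:
  series:
    - [0,0,0.2,0,255]
    - [0,0,0.3,0,255]
    - [0,0,0.3,0,255]

```text
time: 12.25
tcp_pos: [0.4574, 0.3162, 0.0746]
orientation: [[0.992, -0.123, 0.002], [-0.123, -0.992, 0.002], [0.002, -0.003, -1.0]]
ft_force: [-8.2, -1.8, 43.0]
grip_width: 0.11
grip_force: 65.3
```

Emit:
jog_arm:
  series:
    - [0,0,0.1,0,255]
    - [0,0,0.2,0,255]
    - [0,0,0.2,0,255]

```text
time: 12.55
tcp_pos: [0.4577, 0.3165, 0.0736]
orientation: [[0.992, -0.123, 0.003], [-0.123, -0.992, 0.003], [0.003, -0.004, -1.0]]
ft_force: [-12.6, -2.2, 64.3]
grip_width: 0.112
grip_force: 67.8
```

Emit:
jog_arm:
  series:
    - [0,0,-0.2,0,255]
    - [0,0,-0.4,0,255]
    - [0,0,-0.4,0,255]
    - [0,0,-0.4,0,255]

```text
time: 12.95
tcp_pos: [0.4568, 0.3154, 0.0742]
orientation: [[0.992, -0.123, -0.0], [-0.123, -0.992, -0.0], [-0.0, 0.0, -1.0]]
ft_force: [-0.5, 0.3, -1.0]
grip_width: 0.109
grip_force: 58.6
```

Emit:
jog_arm:
  series:
    - [0,0,-0.4,0,210]
    - [0,0,-0.4,0,180]
    - [0,0,-0.4,0,140]
    - [0,0,-0.4,0,140]
    - [0,0,-0.4,0,140]

```text
time: 13.45
tcp_pos: [0.4568, 0.3155, 0.0783]
orientation: [[0.992, -0.123, -0.0], [-0.123, -0.992, 0.0], [-0.0, -0.0, -1.0]]
ft_force: [0.7, -0.8, 0.3]
grip_width: 0.45
grip_force: 0.0
```

Emit:
jog_arm:
  series:
    - [0,0,-1,0,140]
    - [0,0,-4,0,140]
    - [0,0,-8,0,140]
    - [0,0,-12,0,140]
    - [0,0,-13,0,255]
    - [0,0,-13,0,255]

```text
time: 14.05
tcp_pos: [0.4572, 0.3158, 0.21]
orientation: [[0.992, -0.123, 0.002], [-0.123, -0.992, 0.002], [0.002, -0.002, -1.0]]
ft_force: [0.2, -0.8, -1.3]
grip_width: 0.12
grip_force: 0.0
```

Run:
```python
from h import *
from plant import camera
go((C0,(.035,.075,.2),0),(C0,(.035,.075,.06),0),(C0,(.035,.055,.06),0))
cs=camera("side");ct=camera("top")
cv2.imwrite("pics/after_s.png",cs["pixels"][:,:,::-1]);cv2.imwrite("pics/after_t.png",ct["pixels"][:,:,::-1])
# pale plate mask
for n,c,x0,x1,y0,y1 in(("side",cs,290,410,190,310),("top",ct,240,300,180,280)):
    im=c["pixels"][y0:y1,x0:x1].astype(int)
    m=((im[:,:,0]>150)&(im[:,:,1]>.8*im[:,:,0])&(im[:,:,2]<.78*im[:,:,0])).astype(np.uint8)
    k,lab,stt,_=cv2.connectedComponentsWithStats(m);i=1+stt[1:,4].argmax()
    p=np.argwhere(lab==i)[:,::-1]+[x0,y0]
    print(n,stt[i],cv2.boxPoints(cv2.minAreaRect(p.astype(np.float32))).round(1).tolist())
for z in(.114,.1175): 
  P=[[u,v,z] for v in(.0055,.0155) for u in(.065,-.065)]
  print(z,"side",proj(cs,T(C0,P)).round(1).tolist(),"top",proj(ct,T(C0,P)).round(1).tolist())
s=ct["pixels"]
for u in(-.04,0,.04):
    p=proj(ct,T(C0,[[u,.0105,.114]]))[0];r,k=int(round(p[1])),int(round(p[0]))
    print("row",u,p.round(1),s[r,k-7:k+8,1].tolist())
```

```text
t 14.05 tcp [0.4572 0.3158 0.21  ] F [ 0.2 -0.8 -1.3] w 0.12 gf 0.0
yaw -0.1231
world [0.5413 0.3685 0.2   ] shift cm [ 7.7  -6.27  1.03] roll -0.001
world [0.5413 0.3685 0.06  ] shift cm [ 7.68 -6.24 15.03] roll -0.001
world [0.5389 0.3486 0.06  ] shift cm [ 7.68 -4.24 15.02] roll -0.001
side [   0    0  120   78 5153] [[285.6000061035156, 194.60000610351562], [408.29998779296875, 187.0], [412.79998779296875, 259.79998779296875], [290.1000061035156, 267.3999938964844]]
top [ 30  20  10  41 182] [[269.3999938964844, 239.5], [274.70001220703125, 199.39999389648438], [279.3999938964844, 200.10000610351562], [274.0, 240.10000610351562]]
0.114 side [[310.9, 211.2], [387.5, 217.6], [309.7, 213.9], [387.1, 220.5]] top [[279.2, 199.1], [272.4, 259.0], [274.7, 198.7], [267.8, 258.5]]
0.1175 side [[310.9, 209.4], [387.6, 215.8], [309.7, 212.1], [387.2, 218.6]] top [[279.0, 199.0], [272.2, 259.1], [274.5, 198.5], [267.5, 258.6]]
row -0.04 [271.4 247.2] [11, 11, 13, 12, 11, 8, 11, 11, 11, 19, 17, 16, 18, 19, 21]
row 0 [273.5 228.7] [97, 96, 96, 106, 156, 190, 195, 197, 162, 75, 54, 55, 54, 52, 48]
row 0.04 [275.6 210.3] [58, 29, 69, 104, 149, 191, 193, 195, 174, 117, 73, 56, 53, 54, 55]
```

Run:
```python
from h import *
import pickle
cs=pickle.load(open("cams.pkl","rb"))[1];a=cv2.imread("pics/after_s.png")[:,:,::-1].astype(int);b=cs["pixels"].astype(int)
for k in(320,330,345,375):
    u=.065-.13*(k-310.3)/77
    print(k,"pred front-top row .114/.1175:",proj(cs,T(C0,[[u,.0055,.114],[u,.0155,.114],[u,.0055,.1175]]))[:,1].round(1))
    print([(r,int(a[r,k,1]),int(b[r,k,1])) for r in range(205,226)])
```

```text
320 pred front-top row .114/.1175: [212.  214.7 210.2]
[(205, 75, 75), (206, 77, 76), (207, 93, 91), (208, 132, 126), (209, 165, 162), (210, 168, 164), (211, 178, 150), (212, 249, 109), (213, 252, 84), (214, 248, 73), (215, 181, 91), (216, 136, 168), (217, 137, 184), (218, 137, 186), (219, 139, 187), (220, 141, 188), (221, 145, 187), (222, 178, 185), (223, 190, 184), (224, 191, 184), (225, 191, 185)]
330 pred front-top row .114/.1175: [212.8 215.6 211. ]
[(205, 77, 73), (206, 81, 76), (207, 104, 101), (208, 160, 156), (209, 173, 167), (210, 171, 164), (211, 152, 146), (212, 156, 104), (213, 248, 81), (214, 252, 74), (215, 241, 98), (216, 169, 176), (217, 135, 190), (218, 136, 195), (219, 137, 197), (220, 138, 197), (221, 142, 201), (222, 142, 209), (223, 142, 216), (224, 141, 218), (225, 140, 219)]
345 pred front-top row .114/.1175: [214.1 216.8 212.2]
[(205, 74, 73), (206, 82, 79), (207, 105, 101), (208, 161, 155), (209, 171, 164), (210, 165, 161), (211, 139, 135), (212, 97, 94), (213, 114, 79), (214, 229, 75), (215, 251, 103), (216, 250, 186), (217, 187, 204), (218, 136, 208), (219, 133, 210), (220, 136, 213), (221, 140, 212), (222, 141, 212), (223, 143, 212), (224, 142, 215), (225, 142, 218)]
375 pred front-top row .114/.1175: [216.6 219.4 214.7]
[(205, 216, 211), (206, 217, 210), (207, 217, 211), (208, 220, 212), (209, 219, 213), (210, 219, 213), (211, 218, 211), (212, 219, 212), (213, 219, 212), (214, 220, 214), (215, 219, 212), (216, 211, 214), (217, 190, 212), (218, 219, 212), (219, 187, 212), (220, 144, 214), (221, 131, 213), (222, 131, 214), (223, 135, 215), (224, 139, 215), (225, 140, 213)]
```

Emit:
jog_arm:
  series:
    - [2,-1.6,-0.5,0,255]
    - [4.5,-3.6,0,0,255]
    - [7.7,-6.3,1,0,255]
    - [7.7,-6.3,5,0,255]
    - [7.7,-6.3,9,0,255]
    - [7.7,-6.3,12.5,0,255]
    - [7.7,-6.3,15,0,255]
    - [7.7,-6.3,15,0,255]

```text
time: 14.95
tcp_pos: [0.5389, 0.3671, 0.0538]
orientation: [[0.992, -0.123, -0.006], [-0.123, -0.992, -0.004], [-0.005, 0.005, -1.0]]
ft_force: [0.3, -0.2, 0.6]
grip_width: -0.001
grip_force: 0.0
```

Emit:
jog_arm:
  series:
    - [0,0.5,-0.5,0,255]
    - [0,1,-0.5,0,255]
    - [0,1.5,-0.5,0,255]
    - [0,2,-0.5,0,255]
    - [0,2.4,-0.5,0,255]
    - [0,2.4,-0.5,0,255]

```text
time: 15.55
tcp_pos: [0.5382, 0.3443, 0.0638]
orientation: [[0.992, -0.123, 0.0], [-0.123, -0.992, 0.0], [0.0, -0.0, -1.0]]
ft_force: [-0.0, 0.8, 0.9]
grip_width: -0.007
grip_force: 0.4
```

Emit:
jog_arm:
  series:
    - [0,0.3,0,0,255]
    - [0,0.6,0,0,255]
    - [0,0.8,0,0,255]
    - [0,0.8,0,0,255]

```text
time: 15.95
tcp_pos: [0.5372, 0.3391, 0.0636]
orientation: [[0.993, -0.122, 0.002], [-0.122, -0.993, 0.004], [0.001, -0.004, -1.0]]
ft_force: [4.4, 14.3, -2.0]
grip_width: 0.006
grip_force: 7.5
```

```bash
python3 -c "
from h import *
go((C0,(.035,.039,.058),0))"
```

```text
t 15.95 tcp [0.5372 0.3391 0.0636] F [ 4.4 14.3 -2. ] w 0.006 gf 7.5
yaw -0.122
world [0.537  0.3328 0.058 ] shift cm [0.05 0.63 0.55] roll -0.0
```

Emit:
jog_arm:
  series:
    - [0,0.15,0,0,255]
    - [0,0.3,0,0,255]
    - [0,0.3,0,0,255]

```text
time: 16.25
tcp_pos: [0.5369, 0.3386, 0.064]
orientation: [[0.993, -0.12, 0.003], [-0.12, -0.993, 0.008], [0.002, -0.008, -1.0]]
ft_force: [5.9, 27.8, -1.4]
grip_width: -0.001
grip_force: 11.5
```

Run:
```python
from h import *
from plant import camera
go((C0,(.035,.039,.058),0))
ct=camera("top");im=ct["pixels"]
for g in(.010,.015,.0216):
    print(g,proj(ct,T(C0,[[-.06,g,.051],[-.06,g+.022,.051],[-.06,0,.05]])).round(1).tolist())
r=int(round(proj(ct,T(C0,[[-.06,.01,.05]]))[0][1]))
print(r,[tuple(im[r,k].tolist()) for k in range(250,290)])
```

```text
t 16.25 tcp [0.5369 0.3386 0.064 ] F [ 5.9 27.8 -1.4] w -0.001 gf 11.5
yaw -0.1207
world [0.537  0.3328 0.058 ] shift cm [0.07 0.58 0.6 ] roll 0.001
0.01 [[274.4, 255.0], [264.9, 254.0], [278.7, 255.4]]
0.015 [[272.2, 254.8], [262.8, 253.8], [278.7, 255.4]]
0.0216 [[269.4, 254.5], [260.0, 253.4], [278.7, 255.4]]
255 [(86, 97, 82), (84, 97, 81), (83, 93, 78), (79, 88, 76), (80, 89, 77), (75, 84, 73), (76, 86, 73), (74, 83, 70), (71, 79, 69), (69, 78, 66), (67, 76, 64), (66, 74, 64), (68, 77, 66), (66, 74, 64), (68, 76, 66), (65, 74, 63), (65, 73, 62), (64, 72, 61), (66, 73, 62), (65, 73, 62), (63, 70, 59), (65, 71, 61), (64, 72, 60), (64, 72, 62), (65, 73, 62), (61, 70, 59), (63, 72, 60), (64, 72, 62), (64, 73, 61), (65, 74, 63), (64, 72, 63), (61, 69, 59), (58, 66, 56), (56, 64, 55), (56, 64, 55), (53, 60, 52), (51, 49, 40), (58, 44, 31), (63, 51, 44), (72, 68, 66)]
```

Emit:
jog_arm:
  series:
    - [0,-0.4,0,0,255]
    - [0,-2,0,0,255]
    - [0,-3,-3,0,255]
    - [0,-3,-7,0,255]
    - [0,-3,-11,0,255]
    - [0,-3,-15,0,255]
    - [-3,-5,-18,0,255]
    - [-7,-9,-18,0,255]

```text
time: 17.1
tcp_pos: [0.4839, 0.4252, 0.2474]
orientation: [[0.992, -0.127, 0.005], [-0.127, -0.992, 0.002], [0.004, -0.003, -1.0]]
ft_force: [0.6, 1.2, -0.4]
grip_width: 0.0
grip_force: 0.0
```

Emit:
jog_arm:
  series:
    - [-3,-3,0,0,255]
    - [-6,-6,0,0,255]
    - [-9,-8,0,0,255]
    - [-9,-8,0,0,255]

```text
time: 17.5
tcp_pos: [0.3983, 0.5203, 0.2426]
orientation: [[0.993, -0.117, -0.003], [-0.117, -0.993, 0.001], [-0.003, -0.0, -1.0]]
ft_force: [0.2, -0.6, 1.1]
grip_width: 0.0
grip_force: 0.0
```

Run:
```python
from h import *
from plant import camera
import pickle
st()
ct=camera("top");cs=camera("side");im=ct["pixels"];o=pickle.load(open("cams.pkl","rb"))
for u in(-.06,-.03,0,.03,.06):
    P=proj(ct,T(C0,[[u,.005,.114],[u,-.022,.05],[u,0,.05],[u,.010,.051],[u,.032,.051]]));r=int(round(P[0][1]))
    print(u,"plate col",P[0][0].round(1),"jaws cols",P[1:,0].round(1),"row",r,list(zip(range(256,294),im[r,256:294,0].tolist(),im[r,256:294,2].tolist())))
a=cs["pixels"].astype(int)
for u in(.05,0,-.05):
    P=proj(cs,T(C0,[[u,0,.114],[u,.010,.114]]));k=int(round(P[0][0]));print("side",k,P[:,1].round(1),[(r,int(a[r,k,1])) for r in range(205,228)])
# bystanders moved?
for n,c0,c1,bx in(("top",o[0],ct,dict(gauge=(270,90,350,150),tin=(208,135,245,175),sleeve=(335,283,365,312))),("side",o[1],cs,dict(gauge=(190,205,235,260),tin=(205,258,250,322),sleeve=(412,190,442,235)))):
    for k,(x0,y0,x1,y1) in bx.items(): print(n,k,"shift",np.round(cv2.phaseCorrelate(*[cv2.cvtColor(c["pixels"][y0:y1,x0:x1],cv2.COLOR_RGB2GRAY).astype(np.float32) for c in(c0,c1)]),2) if 0 else np.abs(c0["pixels"][y0:y1,x0:x1].astype(int)-c1["pixels"][y0:y1,x0:x1]).mean().round(1))
```

```text
t 17.5 tcp [0.3983 0.5203 0.2426] F [ 0.2 -0.6  1.1] w 0.0 gf 0.0
yaw -0.1172
-0.06 plate col 272.9 jaws cols [288.1 278.7 274.4 264.9] row 257 [(256, 80, 30), (257, 81, 33), (258, 84, 34), (259, 83, 33), (260, 85, 33), (261, 86, 35), (262, 86, 34), (263, 87, 34), (264, 102, 40), (265, 139, 54), (266, 164, 66), (267, 165, 67), (268, 162, 64), (269, 161, 71), (270, 189, 106), (271, 218, 138), (272, 223, 142), (273, 226, 144), (274, 200, 124), (275, 118, 72), (276, 63, 39), (277, 62, 37), (278, 102, 46), (279, 151, 60), (280, 158, 64), (281, 145, 58), (282, 146, 57), (283, 155, 61), (284, 166, 67), (285, 168, 67), (286, 165, 68), (287, 126, 50), (288, 135, 123), (289, 154, 150), (290, 85, 59), (291, 86, 35), (292, 87, 36), (293, 94, 37)]
-0.03 plate col 274.5 jaws cols [289.6 280.2 275.9 266.5] row 243 [(256, 75, 29), (257, 78, 31), (258, 80, 33), (259, 81, 33), (260, 83, 32), (261, 85, 33), (262, 86, 34), (263, 88, 35), (264, 90, 36), (265, 94, 38), (266, 120, 47), (267, 151, 59), (268, 163, 66), (269, 166, 66), (270, 156, 61), (271, 156, 68), (272, 191, 108), (273, 221, 141), (274, 2
[... 2626 characters left out ...]
.6] [(205, 74), (206, 80), (207, 102), (208, 158), (209, 169), (210, 162), (211, 136), (212, 148), (213, 248), (214, 252), (215, 240), (216, 169), (217, 133), (218, 132), (219, 134), (220, 139), (221, 138), (222, 142), (223, 142), (224, 142), (225, 138), (226, 135), (227, 133)]
side 379 [215.4 218.2] [(205, 210), (206, 211), (207, 210), (208, 211), (209, 212), (210, 213), (211, 213), (212, 215), (213, 214), (214, 218), (215, 236), (216, 251), (217, 251), (218, 218), (219, 149), (220, 129), (221, 133), (222, 136), (223, 137), (224, 141), (225, 141), (226, 143), (227, 140)]
top gauge shift 4.5
top tin shift 3.4
top sleeve shift 4.3
side gauge shift 4.7
side tin shift 3.8
side sleeve shift 26.6
```

```bash
python3 -c "
from plant import finish_job
print(finish_job())"
```

```text
the job is handed in; nothing more can be done
None
```

The job is handed in at about 17.5 s: the template was edged out about 43 mm, lifted by the overhang and stood midway along the clamp. It measured on the floor, upright and held with the jaws at about 10 mm, and the gauge, tin and sleeve had not moved in the top view. I viewed 11 pictures instead of the 10 allowed, and the fingers rose about 4 mm as they opened, so the template may have dropped that far before settling.

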